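Set the air ring of a burner stand to the tall marker

TASK

Set the air ring of the round burner stand: push its upright lever round from the side, with closed fingers or the outside of a finger, until the ring's pointer aims at the tall thin marker pin on the flange (not at the low flat marker), and leave it there with the hand clear. Only push the lever, do not grip it or press on its top, and leave the candle tin on the stand and the things around it where they are.

Things in the scene. Friction and masses are not known exactly. Their poses are not given: they have to be found in the camera images.
- stand: Burner stand fixed to the table: dark flange disc 296 mm across, 12 mm high; grey drum 156 mm across, top 29 mm above the table; central steel pan 92 mm across, top at 42 mm. Origin: centre of the underside, on the ring's axis. z up; +x points roughly towards the robot, to the middle of the scale of white ticks on the flange (0.1 rad a tick, every third longer).
- air_ring (a joint): Turn of the air ring about the stand's vertical axis, rad: 0 when the lever lies along the stand's +x axis, positive anticlockwise seen from above; stops at -1.05 and +1.05. It has no spring and stays where it is left; dry friction needs about 2 N at the lever.
- ring_axis (a point): Centre of the flat aluminium air ring (149 mm across, 30 to 35 mm above the table), on its axis 34 mm above the table. Turns with the ring: its x axis points level along the lever and pointer, z up.
- lever_top (a point): Top of the upright lever, 85 mm from the ring axis and 115 mm above the table. The lever is a flat upright blade with black grip halves from 38 to 115 mm above the table: 22 mm along the radius (74 to 96 mm from the axis) and 14 mm thick across it, so that its two broad faces look round the arc.
- pointer_tip (a point): Tip of the pointer, a 3 mm wide needle that sticks out under the lever, 100 mm from the ring axis and 34 mm above the table. Pointer and middle of the lever lie on the same radius.
- tall_marker: Tall marker, the target: thin steel pin 10 mm thick on a 16 mm foot, 40 mm tall, fixed on the flange 106 to 140 mm from the ring axis, on either side of the lever and outside the pointer's reach. Origin: centre of its underside, 12 mm above the table; its top is 52 mm above the table.
- flat_marker: Low flat marker, not the target: steel button 16 mm across and 8 mm high, fixed on the flange on the other side of the lever. Origin: centre of its underside.
- stand_tin: Loose candle tin 78 mm across and 59 mm tall, standing on the pan in the middle of the stand (top 101 mm above the table). Origin: centre of its underside.
- matchbox: Loose matchbox 36 x 53 x 15 mm lying on the table right of the stand. Origin: centre of its underside.
- ribbed_tin: Loose empty ribbed tin 68 mm across, 76 mm tall, on the table right of the stand. Origin: centre of its underside.
- left_tin: Loose candle tin 78 mm across, 54 mm tall, on the table left of the stand. Origin: centre of its underside.

How it is judged (in metres and radians):
On the way:
1. the fingers push the lever ((contact force between the fingers and air_ring_c0 above 0.3 N or contact force between the fingers and air_ring_c1 above 0.3 N)), for 0.1 s.
At the end, for the whole second after the job is handed in: The line from the ring axis through the pointer passes the tall marker's centre within 7 mm, the ring is at rest, and the candle tin on the stand and the three other loose things are within 15 mm of where they stood, the tin on the stand upright (y of tall_marker in the frame of ring_axis between -0.007 and 0.007 m and x of tall_marker in the frame of ring_axis above 0.08 m and velocity of joint air_ring between -0.02 and 0.02 rad/s and distance of each of stand_tin, matchbox, ribbed_tin, left_tin from where it was at the start of the episode below 0.015 m and angle between stand_tin's own z axis and vertical below 0.1 rad); the robot touches nothing.
It fails at once if the lever is gripped from both sides, or pressed on its top (contact force between the fingers and air_ring_c0 above 1 N and contact force between the fingers and air_ring_c1 above 1 N).
It fails at once if the candle tin on the stand, or another loose thing, is moved more than 20 mm or lifted (distance of any of stand_tin, matchbox, ribbed_tin, left_tin from where it was at the start of the episode above 0.02 m).
It fails at once if the candle tin on the stand is tipped (angle between stand_tin's own z axis and vertical above 0.25 rad).
It also fails if it takes over 35 s, if anything falls off the work surface, if the arm or the gripper's body presses on something with over 40 N, if the wrist force passes 120 N, or if a joint passes its speed limit or range.

ROBOT

A 6-joint arm with a two-finger parallel gripper is mounted at the origin on a cart in front of the work surface, level with it; the furniture and walls round the work are solid. World frame = base frame: x ahead of the robot, y to its left, z up, the work surface at z = 0. Lengths are in mm, angles in rad, forces in N, time in s.
With the tool pointing down it reaches from about 275 to 750 mm from the base axis. Payload 10.2 kg.
Tool frame: the origin (TCP) lies between the finger pads; the fingertips stand 17 mm ahead of it and the grasp point (between the pads) lies 2 mm behind it; z points along the fingers, y is the line along which they close (so a half turn about z gives the same grasp; the last joint's range is limited). The gripper opens to 85 mm and grips with 20 to 120 N. Pads are 22 mm wide; open, the fingers measure 114 mm over their backs; the gripper's body (76 mm by 85 mm) begins 54 mm behind the grasp point. The pads swing forward as they close: fully open they stand 13 mm farther back than shut.
Start: joints at [1.065, 0.313, 1.498, -0, 1.331, -0.223], TCP at [146.512, 504.148, 248.294] pointing down, gripper open.
Joint ranges: [-2.94, 2.94], [-0.97, 2.17], [0.19, 2.56], [-1.23, 4.37], [0.02, 3.11], [-2.88, 2.88]. Speed limits (rad/s): [2.39, 2.39, 3.01, 3.14, 3.14, 3.14].

INTERFACE

Orientations are given as a unit quaternion [w, x, y, z].
In Python, from rig import * gives the robot as it stands.
- The arm moves only by the tool step_arm, never from a script. Its argument "commands" is text: rows parted by semicolons, each of 7 numbers parted by spaces: the opening, from 0 (shut) to 1 (fully open), then the shift along the tool's x, y, z in cm, then the turn, a rotation vector about the tool's x, y, z in rad. In form: hand x y z rx ry rz; .... A call has 1 to 20 rows; each row is the pose to reach, as a shift and turn from the pose commanded when the call began, along the tool's axes at that moment; what a row does not reach only later rows make up. A row lasts 1/12 s, in which the tool goes at most 41.7 mm and 7.16 degrees, less where a joint would pass 70% of its speed; a pose out of reach is approached as far as the arm can. A call with a gripper value outside its range is refused whole. The fingers move at their own pace and stop on an object; "newtons" is the grip in N (left out, the last holds). Time passes only in rows, so rows that repeat a pose let the fingers close. It gives the time, the measured TCP pose, the force, the opening and the grip force at its end, in the units of the state.
- sense(): the state, without advancing time (a new reading comes with each control period).
- capture(name): name is "scene" or "top" or "wrist"; returns the picture (480x640x3 uint8, red, green, blue); there is no depth.
- camera_model(name): a dict with "mtx" (3x3 intrinsics, pixels), "eye" and "rotation" of the camera in the world. Camera axes: x right, y down, z forward; pixel columns grow to the right and rows downward; lengths in mm; the calibration is good to about 2 mm. A picture is of the moment at which its call begins: read the wrist's pose just before it. camera_model takes no time and is no camera call; for the wrist camera it gives the pose at the moment of the call.
- finish_job(): hands the job in; it is judged then, once.
Trained networks look in the newest picture that a camera, given by its name, has taken for a name from the list of things; names that differ only in an ending like _2 or _b are one class to them, and where a whole thing is asked for, a point or a joint stands for the part that bears it (a point fixed in the world has none). Each returns a list of dicts, best first, with "score" (0 to 1); they miss things now and then, are a little off and sometimes report something else, mostly with a low value. They report only what shows in the picture. A call takes as long as a camera call.
- search_frame(camera, label): "rect" ([centre column, centre row, width, height] in pixels, round what is visible of it).
- trace(camera, label): "mask" (480x640 bool, what is visible of it) and "rect" ([centre column, centre row, width, height] in pixels, round what is visible of it).
- spot_point(camera, label): "xy" ([column, row] in pixels: a listed point, or the origin of a listed thing).
The state is a dict: "time_s": time; "joints": joint angles; "dq": joint speeds; "tau": joint torques, N m; "eef_pos": TCP position; "ee_rot": TCP orientation; "force": force on the tool from outside, world axes, zero at the start; "wrist_torque": the same for the moment, N m; "grip_width": opening from 0.0 (shut) to 1.0 (fully open); "grip_force": force on a finger pad.
Only numpy, scipy, OpenCV 4.12 (cv2) and the standard library are available. Lean on these libraries where they do the work, as an engineer would, in place of code of your own. Each camera call takes 0.05 s, during which the arm holds its last target. There are 200 camera calls.

## Working session

There is one attempt and no reset: what is moved stays moved. The work goes in short steps, Python scripts to look and compute and a tool call to move; the robot and the scene stay as the last step left them, time stands still between calls to the robot, and variables do not carry over. Pictures are saved under pics/ and viewed, at most 10 in all, crops included, and the job is handed in when it is done.

Besides the shell and the picture viewer there is one more tool, called after "Emit:" as name(argument=value, ...) on one line, values as JSON. step_arm: Moves the arm, as the interface text tells. Its arguments: {"type":"object","properties":{"commands":{"type":"string"},"newtons":{"type":"number"}},"required":["commands"]}

```bash
mkdir -p pics; cat > h.py <<'E'
from rig import *
import numpy as np, cv2
def ray(cam,uv,z):
    m=camera_model(cam);K=np.array(m["mtx"]);R=np.array(m["rotation"]);e=np.array(m["eye"])
    d=R@np.linalg.solve(K,[uv[0],uv[1],1.]);return e+d*(z-e[2])/d[2]
def proj(cam,p):
    m=camera_model(cam);q=np.array(m["mtx"])@(np.array(m["rotation"]).T@(np.array(p)-m["eye"]));return q[:2]/q[2]
E
python3 - <<'E'
from h import *
print(sense()["time_s"],sense()["eef_pos"],sense()["ee_rot"])
for c in ("top","scene"):
    im=capture(c);cv2.imwrite(f"pics/{c}1.png",im[...,::-1])
    m=camera_model(c);print(c,np.round(m["eye"]),np.round(m["rotation"],2).tolist())
    for l,z in dict(stand=0,ring_axis=34,lever_top=115,pointer_tip=34,tall_marker=12,flat_marker=12,stand_tin=42,matchbox=0,ribbed_tin=0,left_tin=0).items():
        for d in spot_point(c,l)[:2]: print(l,round(d["score"],2),np.round(d["xy"],1),np.round(ray(c,d["xy"],z),1))
print(sense()["time_s"])
E
```

```text
0.0 [146.41073115 503.92688243 247.75628758] [-2.07322505e-04  1.40932920e-01  9.90018946e-01 -5.95565298e-04]
top [ 447.   22. 1187.] [0.02, -0.71, 0.71, -0.02]Traceback (most recent call last):
  File "<stdin>", line 7, in <module>
  File "h.py", line 5, in ray
    d=R@np.linalg.solve(K,[uv[0],uv[1],1.]);return e+d*(z-e[2])/d[2]
      ~^~~~~~~~~~~~~~~~~~~~~~~~~~~~~~~~~~~~
ValueError: matmul: Input operand 1 has a mismatch in its core dimension 0, with gufunc signature (n?,k),(k,m?)->(n?,m?) (size 3 is different from 4)
```

```bash
sed -i 's/^import numpy.*/&\nfrom scipy.spatial.transform import Rotation as Ro\ndef Q(q): return Ro.from_quat(np.array(q)[[1,2,3,0]]).as_matrix()/; s/np.array(m\["rotation"\])/Q(m["rotation"])/' h.py
python3 - <<'E'
from h import *
for c in ("top","scene"):
    im=capture(c);cv2.imwrite(f"pics/{c}1.png",im[...,::-1])
    m=camera_model(c);print(c,np.round(m["eye"]),np.round(m["rotation"],2).tolist())
    for l,z in dict(stand=0,ring_axis=34,lever_top=115,pointer_tip=34,tall_marker=12,flat_marker=12,stand_tin=42,matchbox=0,ribbed_tin=0,left_tin=0).items():
        for d in spot_point(c,l)[:2]: print(l,round(d["score"],2),np.round(d["xy"],1),np.round(ray(c,d["xy"],z),1))
print(sense()["time_s"])
E
```

```text
top [ 447.   22. 1187.] [0.02, -0.71, 0.71, -0.02]
stand 0.24 [291.9 231.7] [512.8 107.6   0. ]
lever_top 0.71 [287.2 222.3] [527.  109.6 115. ]
pointer_tip 0.83 [291.2 230.1] [514.7 106.8  34. ]
pointer_tip 0.64 [429.4 252. ] [ 463.2 -217.1   34. ]
tall_marker 0.57 [320.5 224.2] [530.1  38.3  12. ]
stand_tin 0.75 [281.7 186.5] [616.5 128.8  42. ]
stand_tin 0.51 [279.2 189.5] [609.5 134.6  42. ]
matchbox 0.76 [428.3 248.6] [ 471.9 -221.6    0. ]
matchbox 0.65 [290.7 221.5] [537.5 110.5   0. ]
left_tin 0.93 [211.3 274. ] [410.9 301.3   0. ]
left_tin 0.27 [420.6 195.4] [ 600.8 -204.3    0. ]
scene [ 183. -633.  539.] [-0.48, 0.85, -0.19, 0.1]
stand 0.89 [352.  237.8] [611.9 134.4   0. ]
lever_top 0.94 [323.  202.8] [531.7 120.8 115. ]
pointer_tip 0.91 [321.7 244.7] [513.5  88.9  34. ]
tall_marker 0.46 [338.1 260.1] [533.7  51.   12. ]
flat_marker 0.39 [302.4 236.6] [502.5 170.5  12. ]
stand_tin 0.79 [351.7 223.1] [607.9 131.   42. ]
matchbox 0.89 [375.7 364.1] [ 465.2 -218.1    0. ]
matchbox 0.63 [320.4 243. ] [536.1 145.3   0. ]
ribbed_tin 0.82 [435.5 329.8] [ 598.4 -195.4    0. ]
left_tin 0.75 [251.2 221.8] [422.4 308.1   0. ]
1.2
```

View pics/top1.png

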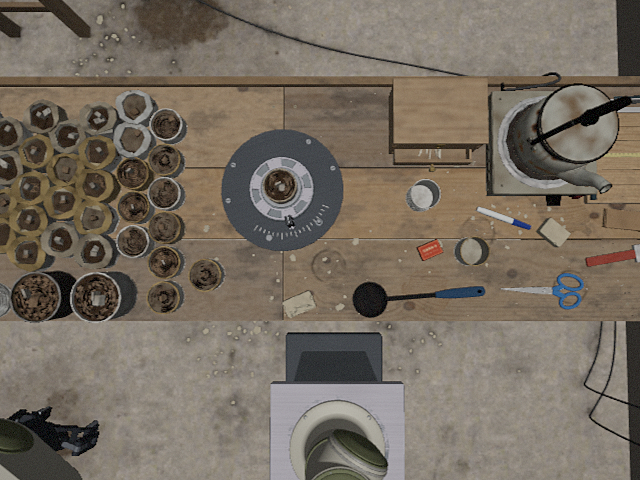

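View pics/scene1.png

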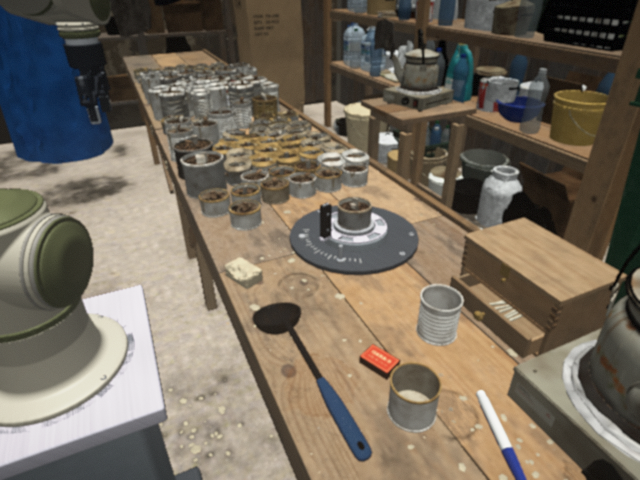

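```bash
python3 - <<'E'
from h import *
m=camera_model("wrist");s=sense()
T=Q(s["ee_rot"]);print(np.round(T.T@(np.array(m["eye"])-s["eef_pos"])),np.round(T.T@Q(m["rotation"]),2),m["mtx"],np.round(T,3))
p=np.array([480,90,300]);print("shift cm",np.round(T.T@(p-s["eef_pos"])/10,1))
a=cv2.resize(cv2.imread("pics/top1.png")[125:255,215:350],(540,520),interpolation=cv2.INTER_CUBIC)
cv2.imwrite("pics/crop1.png",a)
E
```

```text
[  77.    0. -124.] [[ 0.   -0.95 -0.3 ]
 [ 1.    0.   -0.  ]
 [ 0.   -0.3   0.95]] [[347.4731105    0.         316.32318565]
 [  0.         347.4731105  246.18240256]
 [  0.           0.           1.        ]] [[-0.96   0.279  0.   ]
 [ 0.279  0.96   0.   ]
 [-0.     0.    -1.   ]]
shift cm [-43.6 -30.5  -5.2]
```

View pics/crop1.png

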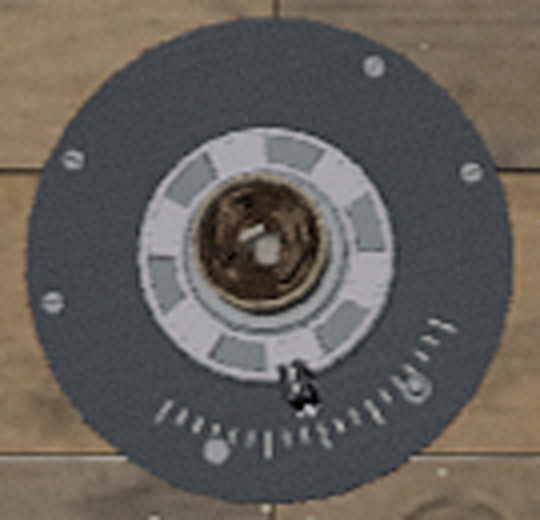

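Emit:
step_arm(commands="0 -45.8 -30.8 -5.2 0 0 -0.53;0 -45.8 -30.8 -5.2 0 0 -0.53;0 -45.8 -30.8 -5.2 0 0 -0.53;0 -45.8 -30.8 -5.2 0 0 -0.53;0 -45.8 -30.8 -5.2 0 0 -0.53;0 -45.8 -30.8 -5.2 0 0 -0.53;0 -45.8 -30.8 -5.2 0 0 -0.53;0 -45.8 -30.8 -5.2 0 0 -0.53;0 -45.8 -30.8 -5.2 0 0 -0.53;0 -45.8 -30.8 -5.2 0 0 -0.53;0 -45.8 -30.8 -5.2 0 0 -0.53;0 -45.8 -30.8 -5.2 0 0 -0.53;0 -45.8 -30.8 -5.2 0 0 -0.53;0 -45.8 -30.8 -5.2 0 0 -0.53;0 -45.8 -30.8 -5.2 0 0 -0.53;0 -45.8 -30.8 -5.2 0 0 -0.53;0 -45.8 -30.8 -5.2 0 0 -0.53;0 -45.8 -30.8 -5.2 0 0 -0.53")

```text
time_s: 2.7
eef_pos: [499.8, 81.5, 300.4]
ee_rot: [-0.0, -0.124, 0.992, 0.0]
force: [-0.6, 0.3, 0.3]
grip_width: 0.001
grip_force: 0.0
```

```bash
cat > look.py <<'E'
from h import *
import sys
s=sense();T=Q(s["ee_rot"]);print(s["time_s"],np.round(s["eef_pos"],1),np.round(T,3).tolist(),s["grip_width"],np.round(s["joints"],2))
im=capture("wrist");cv2.imwrite(sys.argv[1],im[...,::-1])
for l,z in dict(stand=0,ring_axis=34,lever_top=115,pointer_tip=34,tall_marker=12,flat_marker=12,stand_tin=42).items():
    for d in spot_point("wrist",l)[:2]: print(l,round(d["score"],2),np.round(d["xy"],1),np.round(ray("wrist",d["xy"],z),1))
for d in trace("wrist","stand")[:1]: print("stand mask",d["score"],d["rect"])
E
python3 look.py pics/w1.png
```

```text
2.7 [499.8  81.5 300.4] [[-0.969, -0.246, -0.0], [-0.246, 0.969, 0.0], [0.0, 0.0, -1.0]] 0.0007189277212432464 [-0.07  0.24  1.46  0.    1.44 -1.89]
stand 0.72 [332.8 290.4] [611.5 132.2   0. ]
lever_top 0.77 [335.7 261.1] [531.1 107.7 115. ]
pointer_tip 0.62 [334.2 226.6] [518.2 106.6  34. ]
tall_marker 0.74 [277.5 220.5] [533.1  40.1  12. ]
flat_marker 0.53 [ 76.9 217.3] [ 589.1 -197.1   12. ]
flat_marker 0.42 [381.6 215.6] [496.1 161.   12. ]
stand_tin 0.85 [331.2 306.3] [614.4 128.   42. ]
stand mask 0.76 [330.5, 269.7, 222.4, 177.8]
```

View pics/w1.png

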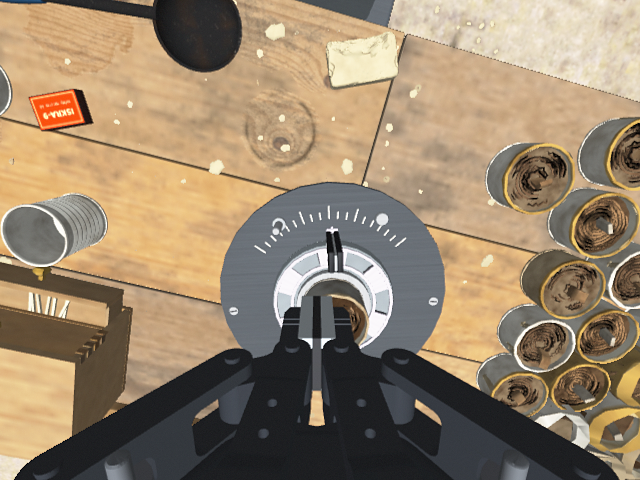

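```bash
cat > plan.py <<'E'
from h import *
C=np.array([612,132.])
def tgt(adeg,gap,r=87,z=92):
    a=np.radians(adeg);u=-np.array([np.cos(a),np.sin(a)]);t=np.array([np.sin(a),-np.cos(a)])
    return np.r_[C+r*u-(21.5+gap)*t,z]
def show(lst):
    s=sense();T=Q(s["ee_rot"]);at=np.degrees(np.arctan2(-T[1,0],-T[0,0]))
    for a,g,z,yaw in lst:
        p=tgt(a,g,z=z);print(a,g,z,np.round(p),"cmd",np.round(T.T@(p-s["eef_pos"])/10,2),"rz",round(-np.radians(yaw-at),3))
E
python3 -c "
from plan import *
show([(16.5,23,300,16.5),(16.5,23,92,16.5)])"
```

```text
16.5 23 300 [516. 150. 300.] cmd [-3.21  6.33  0.03] rz -0.041
16.5 23 92 [516. 150.  92.] cmd [-3.21  6.33 20.83] rz -0.041
```

Emit:
step_arm(commands="0 -3.2 6.3 0 0 0 -0.04;0 -3.2 6.3 0 0 0 -0.04;0 -3.2 6.3 0 0 0 -0.04;0 -3.2 6.3 4 0 0 -0.04;0 -3.2 6.3 8 0 0 -0.04;0 -3.2 6.3 11.5 0 0 -0.04;0 -3.2 6.3 14 0 0 -0.04;0 -3.2 6.3 14 0 0 -0.04")

```text
time_s: 3.82
eef_pos: [513.6, 149.0, 155.6]
ee_rot: [-0.005, -0.143, 0.99, 0.0]
force: [-0.8, -0.4, -0.4]
grip_width: 0.002
grip_force: 0.0
```

```bash
python3 look.py pics/w2.png; python3 -c "
from plan import *
show([(16.5,23,92,16.5)])"
```

```text
3.8167 [513.6 149.  155.6] [[-0.959, -0.283, -0.009], [-0.283, 0.959, -0.001], [0.009, 0.002, -1.0]] 0.0015896913132944367 [ 0.06  0.43  1.59 -0.    1.13 -1.79]
stand 0.57 [267.1 328.6] [620.  131.7   0. ]
lever_top 0.59 [234.2 301.6] [539.1 108.7 115. ]
lever_top 0.35 [546.7 167.5] [425.9 238.  115. ]
pointer_tip 0.86 [254.9 233.3] [524.3 102.8  34. ]
pointer_tip 0.55 [180.9 223.3] [532.4  47.9  34. ]
tall_marker 0.94 [180.7 224.9] [541.3  41.1  12. ]
flat_marker 0.9 [338.1 224.4] [504.2 163.7  12. ]
stand_tin 0.96 [258.  355.8] [621.6 130.3  42. ]
stand mask 0.61 [263.8, 297.0, 333.2, 261.3]
16.5 23 92 [516. 150.  92.] cmd [0.03 0.05 6.92] rz -0.001
```

View pics/w2.png

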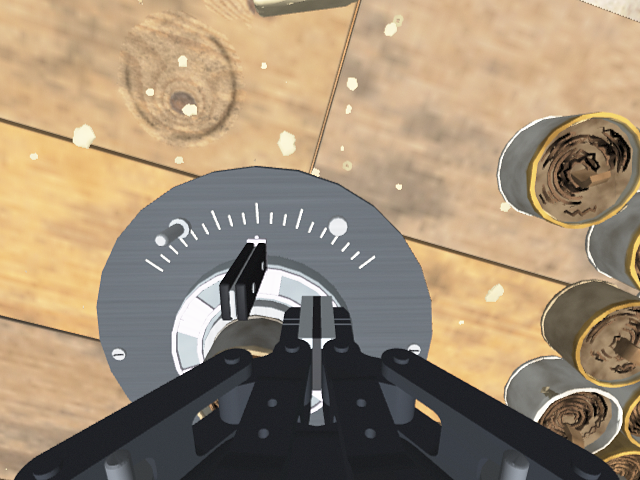

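```bash
python3 look.py pics/w3.png; python3 - <<'E'
from h import *
from scipy.optimize import least_squares
for c in("top","wrist"):
  im=capture(c);d=trace(c,"stand")
  if not d: continue
  cn=max(cv2.findContours(d[0]["mask"].astype(np.uint8),cv2.RETR_EXTERNAL,cv2.CHAIN_APPROX_NONE)[0],key=len)[:,0]
  if c=="wrist": cn=cn[cn[:,1]<330]
  P=np.array([ray(c,p,12)[:2] for p in cn])
  f=lambda q:np.hypot(*(P-q).T)-148
  r=least_squares(f,[612,132],loss="soft_l1",f_scale=2);print(c,r.x,np.abs(r.fun).mean(),np.median(np.abs(f(r.x))))
E
```

```text
4.2667 [516.3 149.5 161.2] [[-0.959, -0.283, 0.002], [-0.283, 0.959, 0.0], [-0.002, -0.0, -1.0]] 0.0020119704429170785 [ 0.06  0.42  1.58  0.    1.14 -1.79]
stand 0.71 [270.3 322.5] [612.9 133.2   0. ]
lever_top 0.85 [234.3 293.9] [532.3 108.  115. ]
pointer_tip 0.79 [261.9 227.5] [516.3 106.9  34. ]
tall_marker 0.75 [182.9 218.9] [533.9  42.5  12. ]
tall_marker 0.31 [238.9 291.3] [583.5  99.6  12. ]
flat_marker 0.91 [334.5 217.8] [498.4 159.1  12. ]
stand_tin 0.56 [262.5 347.4] [611.  131.8  42. ]
stand mask 0.68 [264.8, 295.1, 325.8, 263.6]
top [613.65585196 130.76342168] 29.561027370306885 2.0920594477333054
wrist [616.92646323 132.26701346] 26.577228032383797 1.7258583569786339
```

```bash
python3 -c "
import plan;plan.C[:]=[613,132]
plan.show([(16,23,92,16),(16,10,92,16),(16,3,92,16)]+[(a,0,92,a) for a in (18,21,24,27,30,33,36,39,42,45)])"
```

```text
16 23 92 [517. 151.  92.] cmd [-0.14  0.09  6.83] rz 0.008
16 10 92 [521. 138.  92.] cmd [-0.13 -1.21  6.83] rz 0.008
16 3 92 [523. 132.  92.] cmd [-0.13 -1.91  6.83] rz 0.008
18 0 92 [524. 126.  92.] cmd [-0.05 -2.51  6.83] rz -0.027
21 0 92 [524. 121.  92.] cmd [ 0.03 -2.97  6.83] rz -0.079
24 0 92 [525. 116.  92.] cmd [ 0.1  -3.44  6.83] rz -0.132
27 0 92 [526. 112.  92.] cmd [ 0.14 -3.9   6.83] rz -0.184
30 0 92 [527. 107.  92.] cmd [ 0.15 -4.37  6.83] rz -0.236
33 0 92 [528. 103.  92.] cmd [ 0.14 -4.84  6.83] rz -0.289
36 0 92 [530.  98.  92.] cmd [ 0.11 -5.31  6.83] rz -0.341
39 0 92 [532.  94.  92.] cmd [ 0.05 -5.78  6.83] rz -0.394
42 0 92 [534.  90.  92.] cmd [-0.03 -6.24  6.83] rz -0.446
45 0 92 [536.  86.  92.] cmd [-0.14 -6.69  6.83] rz -0.498
```

Emit:
step_arm(commands="0 -0.1 0.1 3.5 0 0 0;0 -0.1 0.1 6.8 0 0 0;0 -0.1 0.1 6.8 0 0 0;0 -0.1 -0.6 6.8 0 0 0;0 -0.1 -1.2 6.8 0 0 0;0 -0.1 -1.9 6.8 0 0 0;0 -0.1 -2.5 6.8 0 0 -0.03;0 0 -3 6.8 0 0 -0.08;0 0.1 -3.4 6.8 0 0 -0.13;0 0.1 -3.9 6.8 0 0 -0.18;0 0.1 -4.4 6.8 0 0 -0.24;0 0.1 -4.8 6.8 0 0 -0.29;0 0.1 -5.3 6.8 0 0 -0.34;0 0.1 -5.8 6.8 0 0 -0.39;0 0 -6.2 6.8 0 0 -0.45;0 -0.1 -6.7 6.8 0 0 -0.5;0 -0.1 -6.7 6.8 0 0 -0.5;0 -0.1 -6.7 6.8 0 0 -0.5;0 -0.1 -6.7 6.8 0 0 -0.5")

```text
time_s: 6.5
eef_pos: [536.5, 85.2, 93.4]
ee_rot: [0.001, -0.383, 0.924, -0.001]
force: [-0.2, -1.6, 4.1]
grip_width: -0.002
grip_force: 1.9
```

```bash
python3 look.py pics/w4.png; python3 - <<'E'
from h import *
for c in ("top","scene"):
    capture(c)
    for l,z in dict(lever_top=115,pointer_tip=34,tall_marker=12,stand_tin=42).items():
        for d in spot_point(c,l)[:1]: print(c,l,round(d["score"],2),np.round(d["xy"],1),np.round(ray(c,d["xy"],z),1))
E
```

```text
6.5 [536.5  85.2  93.4] [[-0.707, -0.707, 0.002], [-0.707, 0.707, -0.0], [-0.001, -0.002, -1.0]] -0.0017287361083349374 [-0.06  0.52  1.63 -0.    0.99 -2.41]
pointer_tip 0.91 [277.8 255.9] [543.   60.3  34. ]
tall_marker 0.64 [268.9 212.7] [534.   41.2  12. ]
flat_marker 0.84 [439.6 302.1] [498.6 160.5  12. ]
stand mask 0.87 [285.8, 294.2, 420.9, 258.8]
top stand_tin 0.85 [283.  187.6] [613.9 125.7  42. ]
scene lever_top 0.69 [354.8 222.9] [551.2  17.  115. ]
scene pointer_tip 0.7 [340.4 249.1] [541.6  56.7  34. ]
scene tall_marker 0.42 [337.3 259.9] [532.5  52.4  12. ]
scene stand_tin 0.67 [357.1 223.7] [617.6 123.4  42. ]
```

View pics/w4.png

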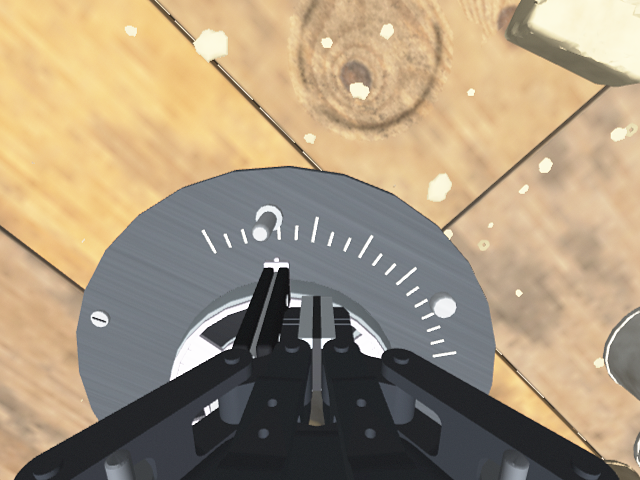

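Emit:
step_arm(commands="0 0.05 -0.2 0 0 0 -0.02;0 0.1 -0.45 0 0 0 -0.05;0 0.1 -0.45 0 0 0 -0.05;0 0.1 -0.45 0 0 0 -0.05;0 0.1 -0.45 0 0 0 -0.05;0 0.1 0.5 0 0 0 -0.05;0 0.1 1.5 0 0 0 -0.05;0 0.1 3 0 0 0 -0.05;0 0.1 3 0 0 0 -0.05;0 0.1 3 -4 0 0 -0.05;0 0.1 3 -8 0 0 -0.05;0 0.1 3 -10 0 0 -0.05;0 0.1 3 -10 0 0 -0.05;0 0.1 3 -10 0 0 -0.05;0 0.1 3 -10 0 0 -0.05;0 0.1 3 -10 0 0 -0.05")

```text
time_s: 8.78
eef_pos: [513.3, 106.0, 190.8]
ee_rot: [-0.001, -0.406, 0.914, 0.001]
force: [0.7, 0.1, -0.1]
grip_width: -0.001
grip_force: 0.0
```

```bash
python3 look.py pics/w5.png
```

```text
8.7833 [513.3 106.  190.8] [[-0.67, -0.743, -0.003], [-0.743, 0.67, 0.0], [0.002, 0.002, -1.0]] -0.0008334749046059299 [-0.02  0.36  1.58 -0.    1.2  -2.43]
lever_top 0.62 [224.5 268.1] [556.9  68.1 115. ]
lever_top 0.31 [254.  327.4] [572.9 109.7 115. ]
pointer_tip 0.93 [245.3 217.7] [549.7  56.9  34. ]
tall_marker 0.92 [250.2 189.4] [535.4  42.7  12. ]
flat_marker 0.77 [367.6 255.8] [498.4 158.9  12. ]
stand_tin 0.93 [250.6 325. ] [614.3 128.6  42. ]
stand mask 0.87 [257.1, 290.6, 304.1, 268.8]
```

View pics/w5.png

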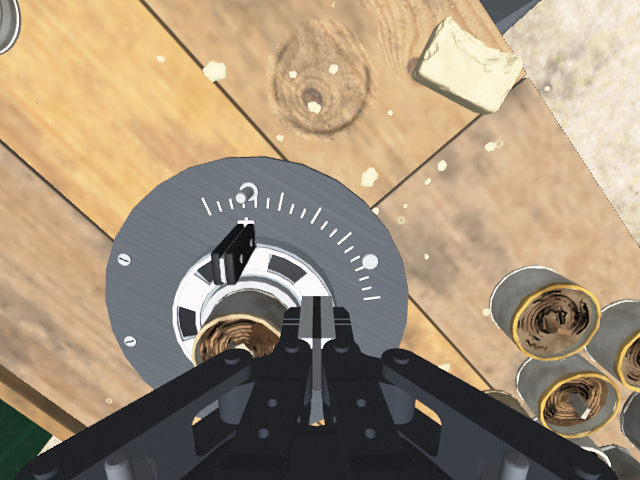

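```bash
python3 -c "
from rig import *
print(finish_job())"
```

```text
the job is handed in; nothing more can be done
None
```

I pushed the ring's lever round until the pointer lined up with the tall pin, to within about 1° (2 mm) by the last wrist picture. The hand was backed off clear and the job handed in after about 9 s of robot time. The candle tin on the stand was still standing; I did not re-measure the other loose things.

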